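# Square up a frame corner and hold the square there for bolting

## Task

I am about to bolt up this frame corner for good. Put the loose tube offcut lying in the corner into the steel tray and let go of it there, then press the fabricator's square, flat on the bench, heel first into the corner until one leg lies flush on the rail and the other on the leaning stud, so that the stud is swung out square to the rail. Finish still gripping the square by its brace and pressing it firmly against both; leave the hammer, the spanner and the oil bottle alone.

Things in the scene. Friction and masses are not known exactly. Their poses are not given: they have to be found in the camera images.
- rail: fixed square steel tube 30 x 30 mm, 360 mm long, clamped flat on the bench. Origin: at bench level in the inner corner. It runs along its y (-220 to +140 mm); inner face is the plane x = 0, steel at x 0 to 30 mm. A square stud has its inner face at y = 0. The square's place is the open quarter x < 0, y < 0, which nothing overhangs.
- stud (a joint): square steel tube 30 x 30 mm flat on the bench, from 3 to 275 mm off the rail's inner face along the rail's -x, free to turn about one snug upright bolt on its centre line (joint_top). Value: lean, rad; 0 = square to the rail, positive = free end leaning into the open quarter (rail's -y). About 0.4 N m of friction. Starts at 0.06 to 0.12.
- joint_top (a point): the pivot bolt on the corner plate over the joint, at its head, 42 mm above the bench, at x = -30, y = +15 mm of rail; the two strap clamps on the rail, at y = -198 and +118 mm, reach 58 mm high. Axes as rail.
- square: plain aluminium, 0.5 kg, loose on the bench (slides with about 3 N): legs at right angles, each 150 mm long outside, 20 wide, 32 high, joined by a diagonal brace 14 mm wide, 32 high. Origin: underside, below the brace's middle. Outer faces: x = +70 mm (goes on the rail), y = +70 mm (on the stud); legs run from the heel to -y and -x. When home its axes are parallel to rail's.
- square_brace (a point): middle of the square's brace, 16 mm above its underside: the place to grip, from above, closing across the brace, along the direction (1, 1) of the square's x and y. About 60 mm is free between brace and the legs' inner corner for the finger on the heel side. Axes as square.
- square_heel (a point): the square's heel: the outer corner of the two legs, half-way up (16 mm), at x = y = +70 mm from the brace's middle. Axes as square.
- offcut_mid (a point): centre of the loose offcut: hollow square steel tube 30 x 30 mm, 70 mm long, about 0.18 kg, lying flat on the bench in the corner. It is long along its y axis; its centre is 15 mm above its underside.
- tray: the tray for offcuts: fixed open sheet-steel tray 190 mm (its x) by 140 mm (its y), 45 mm high, walls and floor 3 mm. Origin: centre of its underside.
- hammer: bystander: hammer lying on the bench to the left of the stud, 280 mm long, to be left alone
- spanner: bystander: spanner lying on the bench beyond the tray, 190 mm long, to be left alone
- oil: bystander: white oil bottle, 66 mm across and 170 mm high, to be left alone
- square_toe (a point): outer end of the square's leg that goes on the rail, on its outer face, half-way up (16 mm): at x = +70, y = -80 mm from the brace's middle. Axes as square.
There are look-alikes about, which are no part of the job. Of the things that look like the part that bears offcut_mid, take the one that is nearest to the robot's base at the start. Several things have the shape of the square; the one meant has the colours described above.

How it is judged:
By the outcome, as a careful person would: the job done as asked, in the order asked, and still so for the second after the job is handed in, while the arm keeps its last pose, push and grip.
It also fails if it takes over 66 s, if anything falls off the work surface, if the arm or the gripper's body presses on something with over 40 N, if the wrist force passes 120 N, or if a joint passes its speed limit or range.

## Robot

A 6-joint arm with a two-finger parallel gripper is mounted at the origin on the work surface. World frame = base frame: x ahead of the robot, y to its left, z up, the work surface at z = 0. Lengths are in mm, angles in rad, forces in N, time in s.
With the tool pointing down it reaches from about 275 to 750 mm from the base axis. Payload 10.2 kg.
Tool frame: the origin (TCP) lies midway between the tips of the shut fingers; the grasp point (between the pads) lies grasp_offset behind it (grasp_offset is the distance from the TCP to the grasp point, in mm); x points along the fingers, z is the direction in which the jaws open and shut, and the axes are right-handed (so a half turn about x gives the same grasp; the last joint's range is limited). The gripper opens to 85 mm and grips with 20 to 120 N. Pads are 22 mm wide; open, the fingers measure 114 mm over their backs; the gripper's body (76 mm by 85 mm) begins 54 mm behind the grasp point. The pads swing forward as they close: fully open they stand 13 mm farther back than shut.
Start: joints at [1.026, 0.313, 1.498, -0, 1.331, -0.223], TCP at [166.057, 498.052, 231.294] pointing down, gripper open.
Joint ranges: [-2.94, 2.94], [-0.97, 2.17], [0.19, 2.56], [-1.23, 4.37], [0.02, 3.11], [-2.88, 2.88]. Speed limits (rad/s): [2.39, 2.39, 3.01, 3.14, 3.14, 3.14].

## Interface

Orientations are given as a unit quaternion [w, x, y, z].
In Python, from rig import sense, capture, calibration, finish_job, grasp_offset gives the robot as it stands.
- The arm moves only by the shell command python3 -m jog 'ROWS' [FORCE]. ROWS is JSON, a list of rows, each an object with "linear": the shift along the tool's x, y, z scaled (see below), a list of three; "rotation": the turn, a rotation vector about the tool's x, y, z scaled (see below), a list of three; "grip": the finger opening in mm, from 0 to 85.4. A call has 1 to 20 rows; each row is the pose to reach, as a shift and turn from the pose measured when the call began, along the tool's axes at that moment; what a row does not reach only later rows make up. The controller multiplies each number of a shift by 0.3 m and each number of a turn by 0.5 rad. A row lasts 1/12 s, in which the tool goes at most 41.7 mm and 7.16 degrees, less where a joint would pass 70% of its speed; a pose out of reach is approached as far as the arm can. A call with a number of a shift or a turn outside -1 to 1 is refused whole. A call with a gripper value outside its range is refused whole. The fingers move at their own pace and stop on an object; FORCE is the grip in N (left out, the last holds). Time passes only in rows, so rows that repeat a pose let the fingers close. It gives the time, the measured TCP pose, the force and the opening at its end, in the units of the state.
- sense(): the state, without advancing time (a new reading comes with each control period).
- capture(name): name is "side" or "top" or "wrist"; returns (picture, depth): 480x640x3 uint8, red, green, blue; 480x640 float32, mm along the optical axis (not along the pixel's ray), 0 where there is no reading.
- calibration(name): a dict with "intrinsics" (3x3 intrinsics, pixels), "world_from_camera" (4x4, takes a point from camera to world coordinates). Camera axes: x right, y up, looking along -z (the intrinsics and any distortion apply to the point x, -y, -z); pixel columns grow to the right and rows downward; lengths in mm; the calibration is good to about 2 mm. A picture is of the moment at which its call begins: read the wrist's pose just before it. calibration takes no time and is no camera call; for the wrist camera it gives the pose at the moment of the call.
- finish_job(): hands the job in, once; it reports no verdict.
The state is a dict: "time_s": time; "joints": joint angles; "dq": joint speeds; "tau": joint torques, N m; "eef_pos": TCP position; "ee_rot": TCP orientation; "force": force on the tool from outside, world axes, zero at the start; "wrist_torque": the same for the moment, N m; "grip_width": opening from 0.0 (shut) to 1.0 (fully open).
Only numpy, scipy, OpenCV 4.12 (cv2) and the standard library are available. Lean on these libraries where they do the work, as an engineer would, in place of code of your own. Each camera call takes 0.05 s, during which the arm holds its last target.

## Working session

There is one attempt and no reset: what is moved stays moved. The work goes in short steps, Python scripts to look and compute and a shell command to move; the robot and the scene stay as the last step left them, time stands still between calls to the robot, and variables do not carry over. Pictures are saved under pics/ and viewed, and the job is handed in when it is done.

```bash
mkdir -p pics; ls
python3 - <<'E'
from rig import sense,capture,calibration,grasp_offset
import cv2,numpy as np
s=sense();print(s);print(grasp_offset if not callable(grasp_offset) else grasp_offset())
for n in("side","top","wrist"):
    c=calibration(n);p,d=capture(n);cv2.imwrite(f"pics/{n}0.png",p[:,:,::-1]);np.savez(f"pics/{n}0.npz",p=p,d=d,K=c["intrinsics"],T=c["world_from_camera"])
    print(n,np.round(c["intrinsics"],1).tolist(),np.round(c["world_from_camera"],3).tolist(),[k for k in c])
E
```

```text
pics
{'time_s': 0.0, 'joints': array([ 1.02561255e+00,  3.13470919e-01,  1.49845531e+00,  2.36234286e-05,
        1.33096682e+00, -2.23416730e-01]), 'dq': array([-0.00067783, -0.00088318,  0.0009423 ,  0.00159477, -0.00125667,
        0.00222323]), 'tau': array([-4.18557511e-04, -4.12266076e+01, -2.59747821e+01, -1.87056344e-04,
        4.12703172e-03,  1.18994086e-05]), 'eef_pos': array([165.9070413 , 497.82880669, 230.71750225]), 'ee_rot': array([ 0.57321286, -0.41361821,  0.57406574,  0.41327414]), 'force': array([-0.54226595, -0.38408144,  0.37536117]), 'wrist_torque': array([0.01449704, 0.00861684, 0.01766535]), 'grip_width': 1.0021230847871345}
18.700000000000003
side [[573.7, 0.0, 315.8], [0.0, 573.7, 240.1], [0.0, 0.0, 1.0]] [[-0.994, 0.05, -0.093, 343.839], [-0.103, -0.646, 0.756, 1287.253], [-0.022, 0.762, 0.647, 1140.92], [0.0, 0.0, 0.0, 1.0]] ['intrinsics', 'world_from_camera']
top [[434.4, 0.0, 318.6], [0.0, 434.4, 236.7], [0.0, 0.0, 1.0]] [[0.028, 0.991, -0.132, 350.106], [-1.0, 0.026, -0.015, 35.981], [-0.011, 0.133, 0.991, 1107.34], [0.0, 0.0, 0.0, 1.0]] ['intrinsics', 'world_from_camera']
wrist [[417.7, 0.0, 319.2], [0.0, 417.7, 235.1], [0.0, 0.0, 1.0]] [[0.318, -0.911, -0.262, 99.048], [0.948, 0.305, 0.089, 518.982], [-0.001, -0.277, 0.961, 373.529], [0.0, 0.0, 0.0, 1.0]] ['intrinsics', 'world_from_camera']
```

View pics/side0.png

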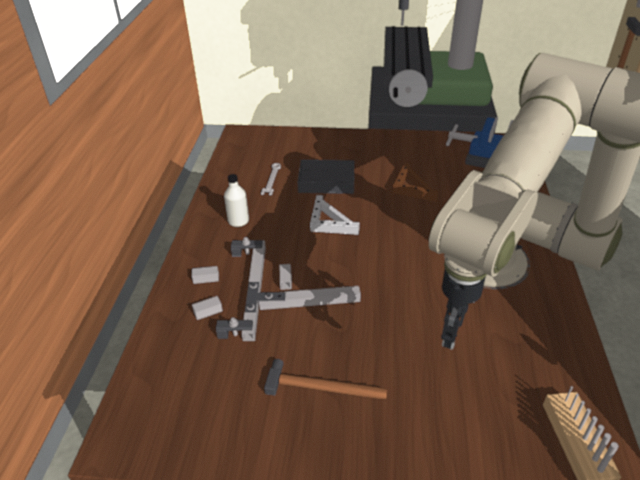

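View pics/top0.png

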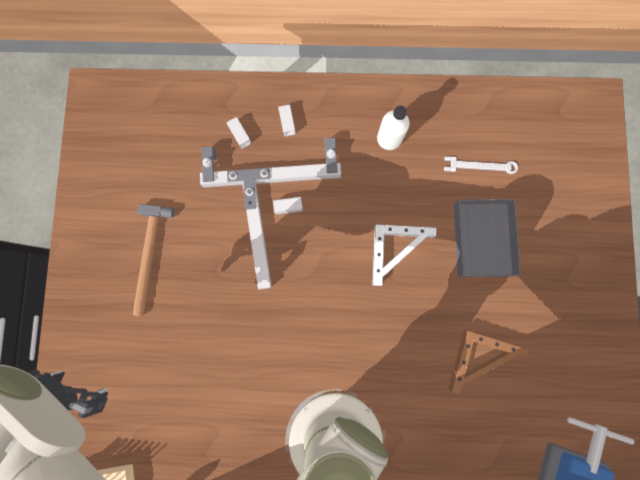

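View pics/wrist0.png

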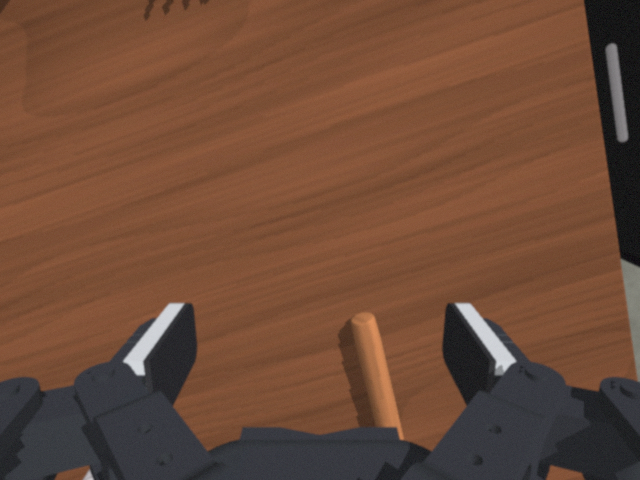

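The top view shows the rail at about (270,175), the stud leaning (258,240), the offcut (288,206), the aluminium square (400,250), the tray (487,238), and the look-alikes: two outer offcuts and an orange square.

```bash
cat > h.py <<'E'
import numpy as np,cv2
def load(n):
    z=np.load(f"pics/{n}.npz");return z["p"],z["d"],z["K"],z["T"]
def ray(K,T,u,v):
    d=np.array([(u-K[0,2])/K[0,0],-(v-K[1,2])/K[1,1],-1.]);return T[:3,3],T[:3,:3]@d
def onz(K,T,u,v,z):
    o,d=ray(K,T,u,v);return o+d*(z-o[2])/d[2]
def cloud(d,K,T):
    v,u=np.mgrid[:d.shape[0],:d.shape[1]]
    c=np.stack([(u-K[0,2])/K[0,0]*d,-(v-K[1,2])/K[1,1]*d,-d],-1)
    return c@T[:3,:3].T+T[:3,3]
def tri(A,B):
    # A,B=(K,T,u,v)
    o1,d1=ray(*A);o2,d2=ray(*B);d1/=np.linalg.norm(d1);d2/=np.linalg.norm(d2)
    M=np.stack([d1,-d2],1);s=np.linalg.lstsq(M,o2-o1,rcond=None)[0]
    a=o1+s[0]*d1;b=o2+s[1]*d2;return (a+b)/2,np.linalg.norm(a-b)
E
python3 - <<'E'
from h import *
for n,(x0,x1,y0,y1) in {"top0":(190,350,90,300),"side0":(180,370,180,350)}.items():
    p,d,K,T=load(n);cv2.imwrite(f"pics/{n}c.png",cv2.resize(p[y0:y1,x0:x1,::-1],None,fx=800/190 if n[0]=='s' else 600/210,fy=600/210 if n[0]=='t' else 800/190 if 170*800/190<600 else 3,interpolation=cv2.INTER_CUBIC)[:600])
p,d,K,T=load("top0");c=cloud(d,K,T)
for u,v in [(400,350),(288,206),(258,240),(230,178),(404,232),(487,238),(458,238)]:print(u,v,np.round(c[v,u],1),p[v,u])
p,d,K,T=load("top0")
cv2.imwrite("pics/t0sq.png",cv2.resize(p[190:300,360:530,::-1],None,fx=4.7,fy=4.7,interpolation=cv2.INTER_CUBIC))
E
```

```text
400 350 [ 220.1 -157.1    0.8] [125  88  67]
288 206 [570.4 131.5  29.9] [243 237 238]
258 240 [482.  203.7  28.4] [191 184 185]
230 178 [638.2 281.4  34.6] [208 203 205]
404 232 [ 511.1 -160.6   33.1] [201 198 199]
487 238 [ 506.3 -379.5   -2.1] [102 101 105]
458 238 [ 500.5 -296.7   26. ] [81 80 82]
```

View pics/top0c.png

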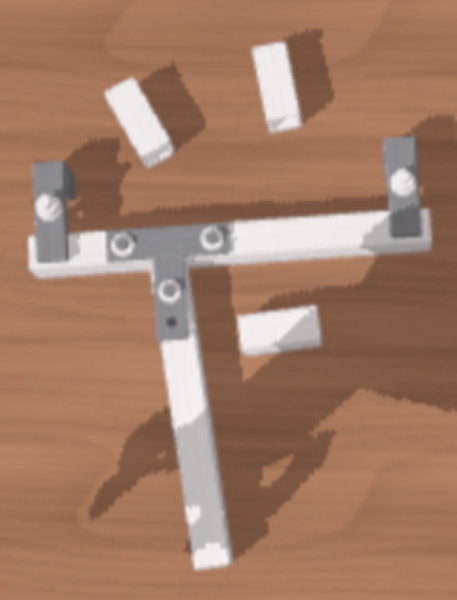

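View pics/t0sq.png

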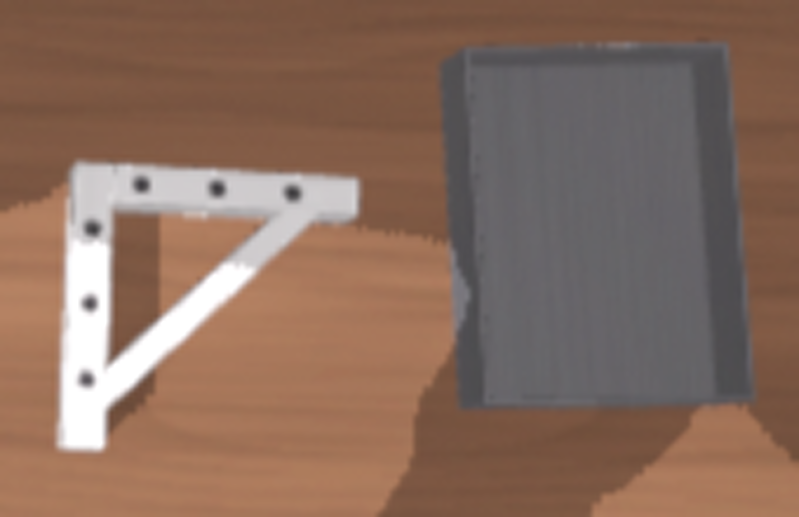

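Run:
```python
from h import *
for n in("top0","side0"):
    p,d,K,T=load(n);c=cloud(d,K,T)
    hsv=cv2.cvtColor(p,cv2.COLOR_RGB2HSV)
    m=((hsv[...,1]<45)&(hsv[...,2]>90)&(c[...,0]>200)&(c[...,0]<760)&(abs(c[...,1])<500)&(c[...,2]>5)&(c[...,2]<75)).astype(np.uint8)
    N,l,st,ce=cv2.connectedComponentsWithStats(m)
    for i in range(1,N):
        if st[i,4]<60: continue
        P=c[l==i];z=P[:,2]
        top=P[(z>np.percentile(z,60)-6)]
        r=cv2.minAreaRect(top[:,:2].astype(np.float32))
        print(n,st[i],"z50,95",np.round(np.percentile(z,[50,95]),1),"rect",np.round(r[0],1),np.round(r[1],1),round(r[2],1))
```

```text
top0 [378 131  26  19 237] z50,95 [42.5 72.2] rect [ 744.6 -123.1] [60.8 21.1] 82.7
top0 [233 133  18  15 128] z50,95 [29.3 32.5] rect [751.7 261. ] [34.5 29.8] 32.0
top0 [ 200  138  141  151 3909] z50,95 [30.9 41.7] rect [550.8 171.3] [370.  359.8] 5.4
top0 [444 156  74  18 417] z50,95 [ 7.8 10.5] rect [ 694.9 -363.3] [188.3  37.9] 86.6
top0 [273 197  29  17 374] z50,95 [29.  32.4] rect [575.2 134. ] [30.8 69.8] 9.2
top0 [459 199  56  78 280] z50,95 [43.9 47.7] rect [ 503.6 -364.7] [189.4 138.3] 1.4
top0 [143 205  30  13 289] z50,95 [23.8 28.2] rect [551.8 465. ] [71.9 24.7] 84.6
top0 [ 373  225   63   61 1355] z50,95 [31.3 34.9] rect [ 452.8 -162.4] [149.5 150.2] 88.1
side0 [261 163  20  32 120] z50,95 [ 7.7 11.5] rect [ 694.9 -361.1] [196.4  37.6] 86.6
side0 [310 196  49  38 901] z50,95 [27.8 35.2] rect [ 454.  -155.9] [154.7 150.3] 87.8
side0 [236 203  12  23 189] z50,95 [40.2 71.9] rect [ 743.2 -108.2] [49.6 15.8] 59.4
side0 [249 245  15  48 453] z50,95 [29.2 35.2] rect [662.  123.3] [ 31. 193.] 5.8
side0 [280 265  12  23 207] z50,95 [28.9 33.6] rect [575.1 137.4] [28.1 73.6] 8.6
side0 [ 242  286  118   55 1603] z50,95 [27.8 34.7] rect [528.1 242.4] [338.9 107. ] 31.2
side0 [208 297  14  17 159] z50,95 [26.8 33. ] rect [752.1 265.4] [33.8 39.1] 29.7
side0 [229 318  10  11  77] z50,95 [47.5 59.3] rect [676.8 347.5] [15.  19.7] 83.4
```

View pics/side0c.png

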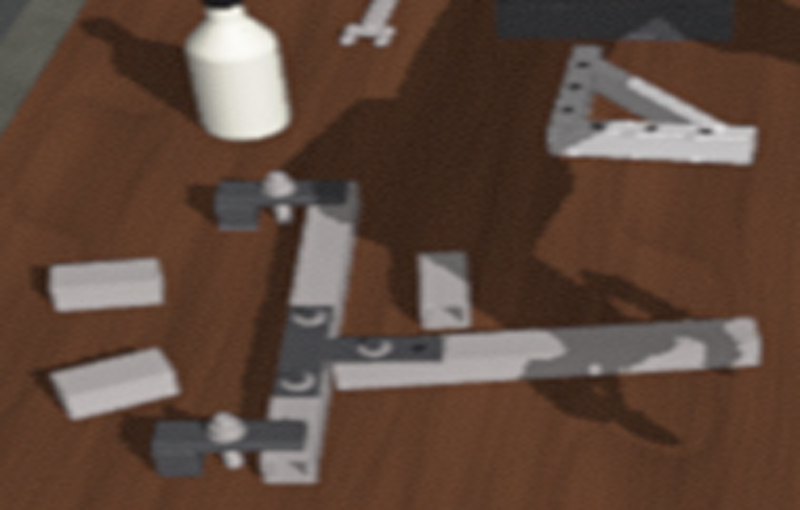

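```bash
cat >> h.py <<'E'
from scipy.spatial.transform import Rotation as R
def Rq(q): return R.from_quat([q[1],q[2],q[3],q[0]])
def go(target,jaw_deg=None,grasp=False):
    """print tool-frame scaled shift/turn to bring TCP to target; jaw_deg world direction of tool z, tool x straight down"""
    from rig import sense
    s=sense();r=Rq(s['ee_rot']);M=r.as_matrix()
    print("t",round(s['time_s'],2),"tcp",np.round(s['eef_pos'],1),"jaw",round(np.degrees(np.arctan2(M[1,2],M[0,2])),1),"xdown",np.round(M[:,0],3),"F",np.round(s['force'],1),"grip",round(s['grip_width'],3),"j",np.round(s['joints'],2))
    if target is None: return
    rot=np.zeros(3)
    if jaw_deg is not None:
        best=None
        for a in(jaw_deg,jaw_deg+180):
            a=np.radians(a);x=np.array([0,0,-1.]);z=np.array([np.cos(a),np.sin(a),0]);y=np.cross(z,x)
            rv=(r.inv()*R.from_matrix(np.stack([x,y,z],1))).as_rotvec()
            if best is None or np.linalg.norm(rv)<np.linalg.norm(best):best=rv
        rot=best
    sh=M.T@(np.array(target,float)-s['eef_pos'])
    print("linear",np.round(sh/300,3).tolist(),"rot",np.round(rot/.5,3).tolist(),"rows>=",np.ceil(max(np.linalg.norm(sh)/41.7,np.degrees(np.linalg.norm(rot))/7.16)))
E
python3 - <<'E'
from h import *
go([570,130,150],9.2)
for n in("top0","side0"):
    p,d,K,T=load(n);c=cloud(d,K,T);P=c.reshape(-1,3);hs=cv2.cvtColor(p,cv2.COLOR_RGB2HSV)
    ok=((hs[...,1]<60)&(hs[...,2]>70)).ravel()
    # rail inner edge: per y bin min x among pts z 24..40, x>600
    for name,sel,ax in(("rail",(P[:,0]>610)&(P[:,0]<700)&(P[:,1]>-20)&(P[:,1]<175),1),("railL",(P[:,0]>600)&(P[:,0]<700)&(P[:,1]>240)&(P[:,1]<345),1),("stud",(P[:,1]>170)&(P[:,1]<265)&(P[:,0]>410)&(P[:,0]<560),0)):
        Q=P[sel&ok&(P[:,2]>24)&(P[:,2]<38)]
        A=[];B=[]
        for b in np.arange(Q[:,ax].min()+5,Q[:,ax].max()-5,6):
            w=Q[abs(Q[:,ax]-b)<3,1-ax]
            if len(w)>4:A.append((b,w.min(),w.max()))
        A=np.array(A)
        for k in(1,2):
            f=np.polyfit(A[:,0],A[:,k],1);res=A[:,k]-np.polyval(f,A[:,0]);g=abs(res)<3*np.median(abs(res))+.5
            f=np.polyfit(A[g,0],A[g,k],1);print(n,name,"min max"[4*(k-1):4*k],"slope deg",round(np.degrees(np.arctan(f[0])),2),"at",[ (x,round(np.polyval(f,x),1)) for x in((100,0) if ax else (600,420))],g.sum())
E
```

```text
t 0.15 tcp [166.  497.9 230.9] jaw 71.6 xdown [-0.001 -0.001 -1.   ] F [0.4 0.5 0.1] grip 1.002 j [ 1.03  0.31  1.5  -0.    1.33 -0.22]
linear [0.27, -1.666, -0.737] rot [2.177, -0.002, 0.001] rows>= 14.0
top0 rail min  slope deg -5.47 at [(100, np.float64(647.7)), (0, np.float64(657.3))] 28
top0 rail max slope deg -8.0 at [(100, np.float64(678.4)), (0, np.float64(692.5))] 27
top0 railL min  slope deg -2.26 at [(100, np.float64(635.8)), (0, np.float64(639.7))] 15
top0 railL max slope deg 6.24 at [(100, np.float64(640.9)), (0, np.float64(630.0))] 15
top0 stud min  slope deg 11.14 at [(600, np.float64(215.6)), (420, np.float64(180.1))] 24
top0 stud max slope deg 11.08 at [(600, np.float64(244.7)), (420, np.float64(209.5))] 24
side0 rail min  slope deg -6.03 at [(100, np.float64(650.1)), (0, np.float64(660.7))] 23
side0 rail max slope deg -6.09 at [(100, np.float64(678.5)), (0, np.float64(689.2))] 18
side0 railL min  slope deg 11.44 at [(100, np.float64(587.0)), (0, np.float64(566.8))] 16
side0 railL max slope deg 2.18 at [(100, np.float64(651.1)), (0, np.float64(647.3))] 15
side0 stud min  slope deg 11.1 at [(600, np.float64(218.0)), (420, np.float64(182.7))] 23
side0 stud max slope deg 11.89 at [(600, np.float64(252.4)), (420, np.float64(214.5))] 24
```

```bash
r='{"linear":[0,-0.9,-0.4],"rotation":[1,0,0],"grip":85}'; python3 -m jog '[{"linear":[0,-0.9,-0.4],"rotation":[1,0,0],"grip":85},{"linear":[0,-0.9,-0.4],"rotation":[1,0,0],"grip":85},{"linear":[0,-0.9,-0.4],"rotation":[1,0,0],"grip":85},{"linear":[0,-0.9,-0.4],"rotation":[1,0,0],"grip":85},{"linear":[0,-0.9,-0.4],"rotation":[1,0,0],"grip":85},{"linear":[0,-0.9,-0.4],"rotation":[1,0,0],"grip":85},{"linear":[0,-0.9,-0.4],"rotation":[1,0,0],"grip":85},{"linear":[0,-0.9,-0.4],"rotation":[1,0,0],"grip":85},{"linear":[0,-0.9,-0.4],"rotation":[1,0,0],"grip":85}]'; python3 -c "
from h import *
go([570,130,230],9.2)"
```

```text
time_s: 0.9
eef_pos: [385.4, 297.2, 230.6]
ee_rot: [0.658, -0.258, 0.659, 0.257]
force: [-0.6, 0.5, -0.2]
grip_width: 0.997
t 0.9 tcp [385.4 297.2 230.6] jaw 42.7 xdown [-0.001 -0.001 -1.   ] F [-0.6  0.5 -0.2] grip 0.997 j [ 0.42  0.23  1.61 -0.    1.3  -0.33]
linear [0.002, -0.827, 0.074] rot [1.169, -0.003, 0.001] rows>= 6.0
```

```bash
python3 -m jog '[{"linear":[0,-0.83,0.07],"rotation":[1,0,0],"grip":85},{"linear":[0,-0.83,0.07],"rotation":[1,0,0],"grip":85},{"linear":[0,-0.83,0.07],"rotation":[1,0,0],"grip":85},{"linear":[0,-0.83,0.07],"rotation":[1,0,0],"grip":85},{"linear":[0,-0.83,0.07],"rotation":[1,0,0],"grip":85},{"linear":[0,-0.83,0.07],"rotation":[1,0,0],"grip":85},{"linear":[0,-0.83,0.07],"rotation":[1,0,0],"grip":85},{"linear":[0,-0.83,0.07],"rotation":[1,0,0],"grip":85}]'
python3 - <<'E'
from h import *
from rig import *
go([575,135,150],9.2)
n="wrist";c=calibration(n);p,d=capture(n);cv2.imwrite("pics/w1.png",p[:,:,::-1]);np.savez("pics/w1.npz",p=p,d=d,K=c["intrinsics"],T=c["world_from_camera"])
E
```

```text
time_s: 1.57
eef_pos: [570.0, 128.4, 229.7]
ee_rot: [0.701, -0.086, 0.703, 0.086]
force: [-1.6, 0.8, 0.1]
grip_width: 0.996
t 1.57 tcp [570.  128.4 229.7] jaw 14.0 xdown [-0.003 -0.001 -1.   ] F [-1.6  0.8  0.1] grip 0.996 j [ 0.02  0.45  1.31 -0.    1.39 -0.22]
linear [0.266, 0.017, 0.022] rot [0.167, -0.005, 0.001] rows>= 2.0
```

View pics/w1.png

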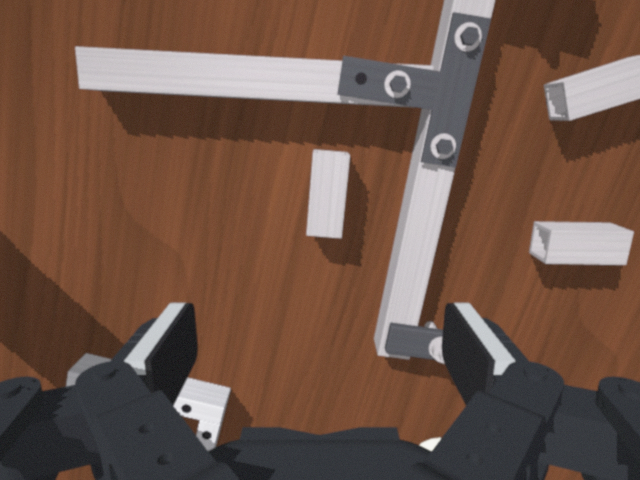

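The wrist view shows the offcut at (328,194), the stud (80–440, 75), the rail's inner edge running from (440,20) to (380,340), and the bolt at (398,84).

Run:
```python
from h import *
p,d,K,T=load("w1");c=cloud(d,K,T);P=c.reshape(-1,3)
hs=cv2.cvtColor(p,cv2.COLOR_RGB2HSV);ok=((hs[...,1]<70)&(hs[...,2]>100))
ok[300:]=False
m=(ok&(c[...,2]>22)&(c[...,2]<40)).astype(np.uint8)
N,l,st,ce=cv2.connectedComponentsWithStats(m)
for i in range(1,N):
    if st[i,4]<200: continue
    ct=max(cv2.findContours((l==i).astype(np.uint8),cv2.RETR_EXTERNAL,cv2.CHAIN_APPROX_NONE)[0],key=len)[:,0]
    W=np.array([onz(K,T,u,v,30)[:2] for u,v in ct],np.float32);r=cv2.minAreaRect(W)
    print(st[i],np.round(ce[i]),"z",np.round(np.median(c[l==i][:,2]),1),"rect",np.round(r[0],1),np.round(r[1],1),round(r[2],1))
# depth edges
def fit(sel,ax,name):
    Q=P[sel&ok.ravel()&(P[:,2]>26)&(P[:,2]<36)];A=[]
    for b in np.arange(Q[:,ax].min()+5,Q[:,ax].max()-5,5):
        w=Q[abs(Q[:,ax]-b)<2.5,1-ax]
        if len(w)>8:A.append((b,np.percentile(w,1),np.percentile(w,99)))
    A=np.array(A)
    for k in(1,2):
        f=np.polyfit(A[:,0],A[:,k],1)
        for _ in range(3):
            res=A[:,k]-np.polyval(f,A[:,0]);g=abs(res)<2.5*np.median(abs(res))+.3;f=np.polyfit(A[g,0],A[g,k],1)
        print(name,k,"slope",round(np.degrees(np.arctan(f[0])),2),[(x,round(float(np.polyval(f,x)),1)) for x in((150,0) if ax else(600,420))],g.sum(),len(A))
fit((P[:,0]>610)&(P[:,0]<700)&(P[:,1]>0)&(P[:,1]<170),1,"rail")
fit((P[:,1]>170)&(P[:,1]<265)&(P[:,0]>410)&(P[:,0]<550),0,"stud")
# bolt
pt=load("top0")
q,e=tri((K,T,398,84),(pt[2],pt[3],249.3,191.5));print("bolt",np.round(q,1),round(e,1), onz(K,T,398,84,42))
q,e=tri((K,T,328,194),(pt[2],pt[3],287.5,205.5));print("offc",np.round(q,1),round(e,1))
```

```text
[   75     0   420   300 22876] [319. 110.] z 30.5 rect [533.3 150.9] [314.4 238.8] 13.8
[ 558   57   82   64 3158] [602.  89.] z 30.1 rect [759.  265.3] [61.6 30.9] 31.6
[ 307  152   43   87 3006] [328. 195.] z 30.2 rect [574.3 133.7] [30.  70.4] 9.1
[ 541  228   93   37 2997] [588. 246.] z 30.1 rect [801. 145.] [74.7 32.4] 13.9
rail 1 slope -5.36 [(150, 642.0), (0, 656.1)] 21 21
rail 2 slope -5.32 [(150, 671.9), (0, 685.9)] 20 21
stud 1 slope 10.97 [(600, 215.1), (420, 180.2)] 26 26
stud 2 slope 11.02 [(600, 245.2), (420, 210.2)] 26 26
bolt [606.6 232.4  24.6] 0.3 [603.85652902 230.63967625  42.        ]
offc [574.7 133.7  17.5] 1.0
```

```bash
python3 -c "
from h import *
go([574.5,133.8,60],9.1);go([574.5,133.8,4],9.1)"
```

```text
t 1.62 tcp [569.1 129.5 230.1] jaw 14.1 xdown [-0.002 -0.001 -1.   ] F [ 0.2  0.2 -0.5] grip 0.998 j [ 0.02  0.45  1.31 -0.    1.39 -0.22]
linear [0.567, 0.01, 0.022] rot [0.174, -0.005, 0.0] rows>= 5.0
t 1.62 tcp [569.1 129.5 230.1] jaw 14.1 xdown [-0.002 -0.001 -1.   ] F [ 0.2  0.2 -0.5] grip 0.998 j [ 0.02  0.45  1.31 -0.    1.39 -0.22]
linear [0.754, 0.01, 0.023] rot [0.174, -0.005, 0.0] rows>= 6.0
```

```bash
python3 -m jog '[{"linear":[0.1,0.01,0.022],"rotation":[0.174,-0.005,0],"grip":58},{"linear":[0.2,0.01,0.022],"rotation":[0.174,-0.005,0],"grip":58},{"linear":[0.3,0.01,0.022],"rotation":[0.174,-0.005,0],"grip":58},{"linear":[0.4,0.01,0.022],"rotation":[0.174,-0.005,0],"grip":58},{"linear":[0.5,0.01,0.022],"rotation":[0.174,-0.005,0],"grip":58},{"linear":[0.56,0.01,0.022],"rotation":[0.174,-0.005,0],"grip":58},{"linear":[0.56,0.01,0.022],"rotation":[0.174,-0.005,0],"grip":58},{"linear":[0.56,0.01,0.022],"rotation":[0.174,-0.005,0],"grip":58}]' 40
python3 - <<'E'
from h import *
from rig import *
go([574.5,133.8,4],9.1)
n="wrist";c=calibration(n);p,d=capture(n);cv2.imwrite("pics/w2.png",p[:,:,::-1])
E
```

```text
time_s: 2.28
eef_pos: [573.5, 135.5, 62.5]
ee_rot: [0.705, -0.057, 0.705, 0.057]
force: [0.7, -0.7, 0.4]
grip_width: 0.678
t 2.28 tcp [573.5 135.5  62.5] jaw 9.2 xdown [-0.001 -0.    -1.   ] F [ 0.7 -0.7  0.4] grip 0.678 j [ 0.03  0.63  1.49  0.    1.03 -0.13]
linear [0.195, -0.006, 0.002] rot [0.004, -0.001, -0.0] rows>= 2.0
```

View pics/w2.png

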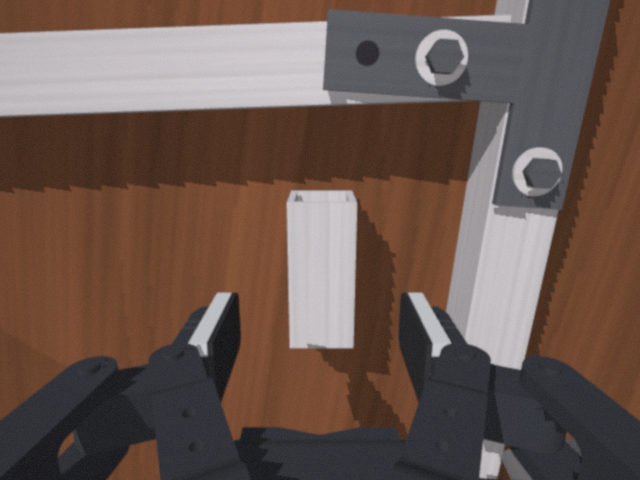

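The wrist view shows the offcut (288–356 px) parallel to the pads and midway between them. Next I descend, close and lift.

```bash
python3 -m jog '[{"linear":[0.1,-0.006,0.002],"rotation":[0,0,0],"grip":58},{"linear":[0.19,-0.006,0.002],"rotation":[0,0,0],"grip":58},{"linear":[0.19,-0.006,0.002],"rotation":[0,0,0],"grip":58},{"linear":[0.19,-0.006,0.002],"rotation":[0,0,0],"grip":15},{"linear":[0.19,-0.006,0.002],"rotation":[0,0,0],"grip":15},{"linear":[0.19,-0.006,0.002],"rotation":[0,0,0],"grip":15},{"linear":[0.19,-0.006,0.002],"rotation":[0,0,0],"grip":15},{"linear":[0.19,-0.006,0.002],"rotation":[0,0,0],"grip":15},{"linear":[0.19,-0.006,0.002],"rotation":[0,0,0],"grip":15},{"linear":[0.19,-0.006,0.002],"rotation":[0,0,0],"grip":15}]' 50
python3 - <<'E'
from h import *
go([574,134,150])
E
```

```text
time_s: 3.17
eef_pos: [576.8, 133.8, 9.4]
ee_rot: [0.707, -0.057, 0.703, 0.057]
force: [-0.9, 0.8, 7.9]
grip_width: 0.339
t 3.17 tcp [576.8 133.8   9.4] jaw 9.2 xdown [ 0.006  0.    -1.   ] F [-0.9  0.8  7.9] grip 0.339 j [ 0.03  0.71  1.51  0.    0.92 -0.13]
linear [-0.469, 0.002, -0.006] rot [0.0, 0.0, 0.0] rows>= 4.0
```

```bash
python3 -m jog '[{"linear":[-0.13,0.0,0],"rotation":[0,0,0],"grip":15},{"linear":[-0.26,0,0],"rotation":[0,0,0],"grip":15},{"linear":[-0.39,0,0],"rotation":[0,0,0],"grip":15},{"linear":[-0.45,0,0],"rotation":[0,0,0],"grip":15},{"linear":[-0.45,0,0],"rotation":[0,0,0],"grip":15}]'
python3 - <<'E'
from h import *
go([540,-120,150],0)
E
```

```text
time_s: 3.58
eef_pos: [578.2, 134.0, 150.7]
ee_rot: [0.711, -0.057, 0.699, 0.057]
force: [-0.3, 1.0, -1.1]
grip_width: 0.34
t 3.58 tcp [578.2 134.  150.7] jaw 9.2 xdown [ 0.017  0.001 -1.   ] F [-0.3  1.  -1.1] grip 0.34 j [ 0.03  0.52  1.41  0.    1.2  -0.13]
linear [-0.0, -0.815, -0.261] rot [0.321, 0.033, 0.001] rows>= 7.0
```

```bash
python3 -m jog '[{"linear":[0,-0.815,-0.26],"rotation":[0.32,0.033,0],"grip":15},{"linear":[0,-0.815,-0.26],"rotation":[0.32,0.033,0],"grip":15},{"linear":[0,-0.815,-0.26],"rotation":[0.32,0.033,0],"grip":15},{"linear":[0,-0.815,-0.26],"rotation":[0.32,0.033,0],"grip":15},{"linear":[0,-0.815,-0.26],"rotation":[0.32,0.033,0],"grip":15},{"linear":[0,-0.815,-0.26],"rotation":[0.32,0.033,0],"grip":15},{"linear":[0,-0.815,-0.26],"rotation":[0.32,0.033,0],"grip":15},{"linear":[0,-0.815,-0.26],"rotation":[0.32,0.033,0],"grip":15}]'
python3 - <<'E'
from h import *
go([503,-365,120],1.4)
go([503,-365,19],1.4)
E
```

```text
time_s: 4.25
eef_pos: [539.6, -122.0, 149.5]
ee_rot: [0.707, 0.001, 0.707, -0.001]
force: [-0.1, 0.5, -1.6]
grip_width: 0.335
t 4.25 tcp [ 539.6 -122.   149.5] jaw -0.2 xdown [-0.    -0.001 -1.   ] F [-0.1  0.5 -1.6] grip 0.335 j [-0.43  0.45  1.52 -0.    1.17 -0.43]
linear [0.099, -0.81, -0.12] rot [-0.055, -0.001, 0.001] rows>= 6.0
t 4.25 tcp [ 539.6 -122.   149.5] jaw -0.2 xdown [-0.    -0.001 -1.   ] F [-0.1  0.5 -1.6] grip 0.335 j [-0.43  0.45  1.52 -0.    1.17 -0.43]
linear [0.436, -0.81, -0.119] rot [-0.055, -0.001, 0.001] rows>= 7.0
```

```bash
python3 -m jog '[{"linear":[0.05,-0.81,-0.12],"rotation":[-0.05,0,0],"grip":15},{"linear":[0.05,-0.81,-0.12],"rotation":[-0.05,0,0],"grip":15},{"linear":[0.05,-0.81,-0.12],"rotation":[-0.05,0,0],"grip":15},{"linear":[0.05,-0.81,-0.12],"rotation":[-0.05,0,0],"grip":15},{"linear":[0.05,-0.81,-0.12],"rotation":[-0.05,0,0],"grip":15},{"linear":[0.05,-0.81,-0.12],"rotation":[-0.05,0,0],"grip":15},{"linear":[0.05,-0.81,-0.12],"rotation":[-0.05,0,0],"grip":15},{"linear":[0.05,-0.81,-0.12],"rotation":[-0.05,0,0],"grip":15}]'
python3 - <<'E'
from h import *
go([503,-365,19],1.4)
from rig import *
n="top";p,d=capture(n);cv2.imwrite("pics/t3.png",p[:,:,::-1])
E
```

```text
time_s: 4.92
eef_pos: [502.8, -364.9, 133.7]
ee_rot: [0.707, -0.007, 0.707, 0.008]
force: [-0.4, 0.7, -1.9]
grip_width: 0.339
t 4.92 tcp [ 502.8 -364.9  133.7] jaw 1.2 xdown [-0.001  0.001 -1.   ] F [-0.4  0.7 -1.9] grip 0.339 j [-0.82  0.61  1.31 -0.    1.22 -0.84]
linear [0.382, -0.001, 0.001] rot [-0.008, -0.002, -0.002] rows>= 3.0
```

View pics/t3.png

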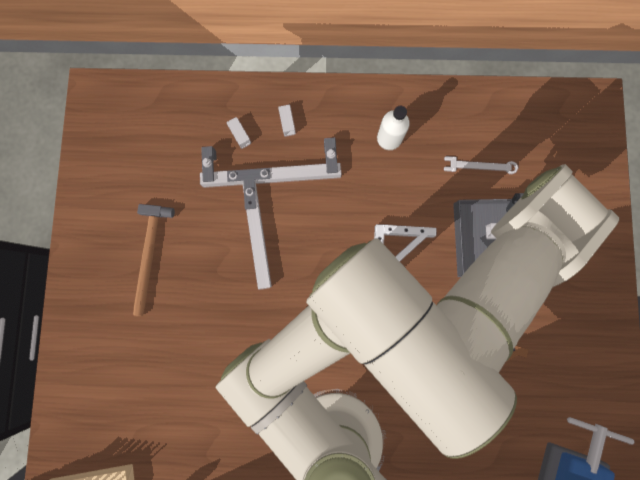

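The offcut hangs over the tray at (490,230). Next I lower it and let go.

```bash
python3 -m jog '[{"linear":[0.1,0,0],"rotation":[0,0,0],"grip":15},{"linear":[0.2,0,0],"rotation":[0,0,0],"grip":15},{"linear":[0.3,0,0],"rotation":[0,0,0],"grip":15},{"linear":[0.35,0,0],"rotation":[0,0,0],"grip":15},{"linear":[0.38,0,0],"rotation":[0,0,0],"grip":15},{"linear":[0.395,0,0],"rotation":[0,0,0],"grip":15},{"linear":[0.395,0,0],"rotation":[0,0,0],"grip":15}]'
python3 - <<'E'
from h import *
go(None)
E
python3 -m jog '[{"linear":[0,0,0],"rotation":[0,0,0],"grip":60},{"linear":[0,0,0],"rotation":[0,0,0],"grip":60},{"linear":[0,0,0],"rotation":[0,0,0],"grip":60},{"linear":[0,0,0],"rotation":[0,0,0],"grip":60},{"linear":[-0.1,0,0],"rotation":[0,0,0],"grip":60},{"linear":[-0.2,0,0],"rotation":[0,0,0],"grip":60},{"linear":[-0.3,0,0],"rotation":[0,0,0],"grip":60},{"linear":[-0.4,0,0],"rotation":[0,0,0],"grip":60},{"linear":[-0.5,0,0],"rotation":[0,0,0],"grip":60},{"linear":[-0.5,0,0],"rotation":[0,0,0],"grip":60}]'
python3 - <<'E'
from h import *
go(None)
from rig import *
n="wrist";p,d=capture(n);cv2.imwrite("pics/w4.png",p[:,:,::-1])
E
```

```text
time_s: 5.55
eef_pos: [503.7, -362.5, 15.5]
ee_rot: [0.707, -0.008, 0.707, 0.009]
force: [-0.4, -0.2, -2.4]
grip_width: 0.341
t 5.55 tcp [ 503.7 -362.5   15.5] jaw 1.4 xdown [-0.001  0.001 -1.   ] F [-0.4 -0.2 -2.4] grip 0.341 j [-0.81  0.75  1.4  -0.    0.99 -0.84]
time_s: 6.38
eef_pos: [505.5, -364.4, 172.5]
ee_rot: [0.709, -0.011, 0.705, 0.006]
force: [-0.1, -0.9, 1.0]
grip_width: 0.701
t 6.38 tcp [ 505.5 -364.4  172.5] jaw 1.4 xdown [ 0.007 -0.007 -1.   ] F [-0.1 -0.9  1. ] grip 0.701 j [-0.81  0.57  1.27 -0.    1.29 -0.84]
```

View pics/w4.png

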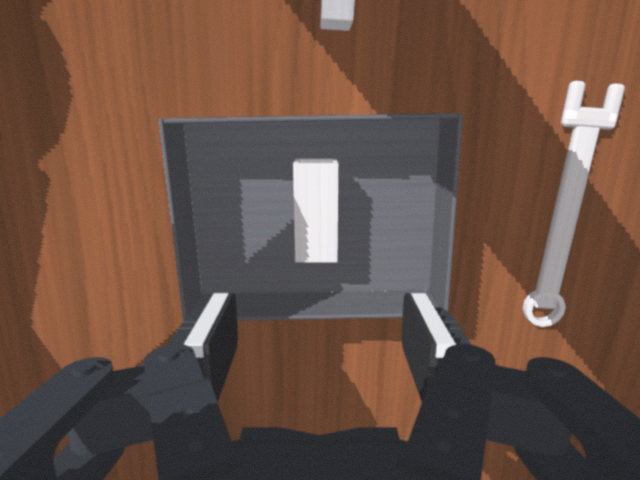

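The tray view shows the offcut at (316,210), lying flat inside the tray and released. Next, the square.

Run:
```python
from h import *
go([455,-170,240],43)
```

```text
t 6.43 tcp [ 504.8 -363.7  169.3] jaw 1.4 xdown [ 0.004 -0.004 -1.   ] F [ 0.3 -0.3 -0.7] grip 0.703 j [-0.81  0.57  1.27  0.    1.29 -0.84]
linear [-0.239, 0.648, -0.15] rot [-1.454, 0.004, 0.01] rows>= 6.0
```

```bash
python3 -m jog '[{"linear":[-0.24,0.65,-0.15],"rotation":[-1,0,0],"grip":85},{"linear":[-0.24,0.65,-0.15],"rotation":[-1,0,0],"grip":85},{"linear":[-0.24,0.65,-0.15],"rotation":[-1,0,0],"grip":85},{"linear":[-0.24,0.65,-0.15],"rotation":[-1,0,0],"grip":85},{"linear":[-0.24,0.65,-0.15],"rotation":[-1,0,0],"grip":85},{"linear":[-0.24,0.65,-0.15],"rotation":[-1,0,0],"grip":85},{"linear":[-0.24,0.65,-0.15],"rotation":[-1,0,0],"grip":85}]' 
python3 -m jog '[{"linear":[0,0,0],"rotation":[-0.25,0,0],"grip":85},{"linear":[0,0,0],"rotation":[-0.45,0,0],"grip":85},{"linear":[0,0,0],"rotation":[-0.45,0,0],"grip":85},{"linear":[0,0,0],"rotation":[-0.45,0,0],"grip":85}]'
python3 - <<'E'
from h import *
go(None)
from rig import *
n="wrist";c=calibration(n);p,d=capture(n);cv2.imwrite("pics/w5.png",p[:,:,::-1]);np.savez("pics/w5.npz",p=p,d=d,K=c["intrinsics"],T=c["world_from_camera"])
K,T=c["intrinsics"],c["world_from_camera"]
c=cloud(d,K,T)
hs=cv2.cvtColor(p,cv2.COLOR_RGB2HSV)
m=((hs[...,1]<60)&(hs[...,2]>100)&(c[...,2]>24)&(c[...,2]<42)&(abs(c[...,0]-455)<130)&(abs(c[...,1]+160)<130)).astype(np.uint8)
N,l,st,ce=cv2.connectedComponentsWithStats(m)
for i in range(1,N):
    if st[i,4]<200: continue
    P=c[l==i];print(st[i],np.round(np.median(P,0),1))
    r=cv2.minAreaRect(P[:,:2].astype(np.float32));print(np.round(r[0],1),np.round(r[1],1),r[2])
E
```

```text
time_s: 7.02
eef_pos: [454.8, -168.0, 240.9]
ee_rot: [0.684, -0.186, 0.682, 0.182]
force: [0.5, -1.2, 0.7]
grip_width: 0.996
time_s: 7.35
eef_pos: [454.7, -168.8, 239.9]
ee_rot: [0.659, -0.259, 0.658, 0.256]
force: [0.3, 0.6, -0.3]
grip_width: 0.991
t 7.35 tcp [ 454.7 -168.8  239.9] jaw 42.8 xdown [ 0.003 -0.004 -1.   ] F [ 0.3  0.6 -0.3] grip 0.991 j [-0.6   0.22  1.6  -0.    1.32 -1.34]
[  305    57   142   248 10280] [ 479.4 -121.4   32.2]
[ 451.6 -163.1] [150.  150.5] 88.01998138427734
```

View pics/w5.png

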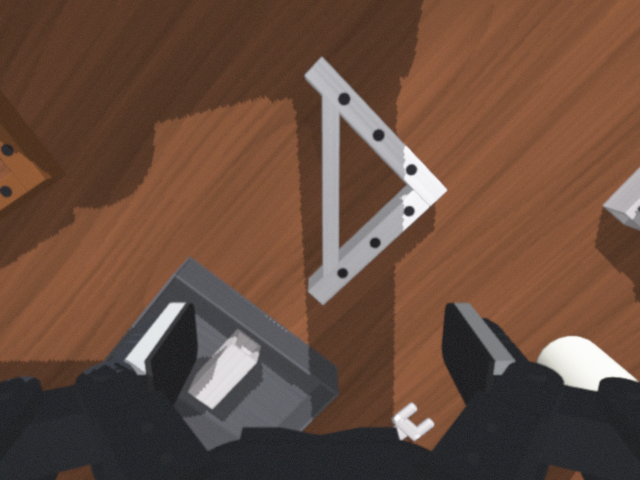

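The wrist view shows the square with its brace at (331,185) and heel at (445,190). The offcut is in the tray at (228,372).

Run:
```python
from h import *
p,d,K,T=load("w5");c=cloud(d,K,T)
print("heel",onz(K,T,446,190,32).round(1),"toeA",onz(K,T,321,57,32).round(1),"toeB",onz(K,T,320,304,32).round(1))
hs=cv2.cvtColor(p,cv2.COLOR_RGB2HSV)
mid=[]
for v in range(140,231,5):
    u=np.where((hs[v,300:360,1]<60)&(hs[v,300:360,2]>100)&(c[v,300:360,2]>26))[0]+300
    mid.append((u.min(),u.max(),v))
mid=np.array(mid);u0=np.mean(mid[:,:2]);print("u range",mid.mean(0))
W=np.array([onz(K,T,(a+b)/2,v,32)[:2] for a,b,v in mid]);print("brace line",W[0].round(1),W[-1].round(1),"dir",np.degrees(np.arctan2(*(W[0]-W[-1])[::-1])).round(2))
o=np.array([456.8,-158.3]);n=(W[0]-W[-1]);n=np.array([-n[1],n[0]])/np.linalg.norm(n);print("offset of origin from line",np.dot(o-W.mean(0),n))
pt=load("top0")
# heel in top crop: (72,163)/4.7+(360,190)
q,e=tri((K,T,446,190),(pt[2],pt[3],360+72/4.7,190+163/4.7));print("heel tri",q.round(1),e.round(1))
go([456.8,-158.3,60],43);go([456.8,-158.3,6],43)
```

```text
heel [527.8 -91.5  32. ] toeA [379.2 -86.6  32. ] toeB [ 521.  -241.5   32. ]
u range [323.         339.42105263 185.        ]
brace line [ 427.9 -127.3] [ 486.6 -177.2] dir 139.6
offset of origin from line 0.8526884722237598
heel tri [529.5 -90.5  25.3] 1.4
t 7.4 tcp [ 454.8 -168.6  240. ] jaw 42.8 xdown [ 0.004 -0.004 -1.   ] F [ 0.5 -0.4 -0.3] grip 0.997 j [-0.6   0.22  1.6  -0.    1.32 -1.34]
linear [0.6, 0.024, 0.028] rot [-0.008, 0.0, 0.011] rows>= 5.0
t 7.4 tcp [ 454.8 -168.6  240. ] jaw 42.8 xdown [ 0.004 -0.004 -1.   ] F [ 0.5 -0.4 -0.3] grip 0.997 j [-0.6   0.22  1.6  -0.    1.32 -1.34]
linear [0.78, 0.025, 0.028] rot [-0.008, 0.0, 0.011] rows>= 6.0
```

Run:
```python
from h import *
p,d,K,T=load("w5")
for v in(100,140,185,230,270):print(onz(K,T,331,v,32).round(1))
hs=cv2.cvtColor(p,cv2.COLOR_RGB2HSV);c=cloud(d,K,T)
for v in(140,160,185,210,230):
    u=np.where((hs[v,300:360,1]<60)&(hs[v,300:360,2]>100)&(c[v,300:360,2]>26))[0]+300;print(v,u.min(),u.max(),len(u))
```

```text
[ 406.6 -104.5   32. ]
[ 427.9 -127.3   32. ]
[ 453.3 -154.4   32. ]
[ 480.2 -183.1   32. ]
[ 505.7 -210.3   32. ]
140 323 339 17
160 323 339 17
185 323 338 16
210 323 338 16
230 323 359 17
```

```bash
python3 -m jog '[{"linear":[0.1,0.024,0.028],"rotation":[0,0,0.01],"grip":44},{"linear":[0.2,0.024,0.028],"rotation":[0,0,0.01],"grip":44},{"linear":[0.3,0.024,0.028],"rotation":[0,0,0.01],"grip":44},{"linear":[0.4,0.024,0.028],"rotation":[0,0,0.01],"grip":44},{"linear":[0.5,0.024,0.028],"rotation":[0,0,0.01],"grip":44},{"linear":[0.6,0.024,0.028],"rotation":[0,0,0.01],"grip":44},{"linear":[0.6,0.024,0.028],"rotation":[0,0,0.01],"grip":44},{"linear":[0.6,0.024,0.028],"rotation":[0,0,0.01],"grip":44},{"linear":[0.6,0.024,0.028],"rotation":[0,0,0.01],"grip":44}]' 60
python3 - <<'E'
from h import *
go([456.8,-158.3,7],43)
from rig import *
n="wrist";p,d=capture(n);cv2.imwrite("pics/w6.png",p[:,:,::-1])
E
```

```text
time_s: 8.15
eef_pos: [457.4, -159.0, 61.4]
ee_rot: [0.659, -0.258, 0.658, 0.257]
force: [0.1, -0.0, 0.0]
grip_width: 0.512
t 8.15 tcp [ 457.4 -159.    61.4] jaw 42.7 xdown [ 0.002 -0.001 -1.   ] F [ 0.1 -0.   0. ] grip 0.512 j [-0.58  0.44  1.82 -0.    0.88 -1.32]
linear [0.181, 0.004, 0.0] rot [-0.011, 0.001, 0.004] rows>= 2.0
```

View pics/w6.png

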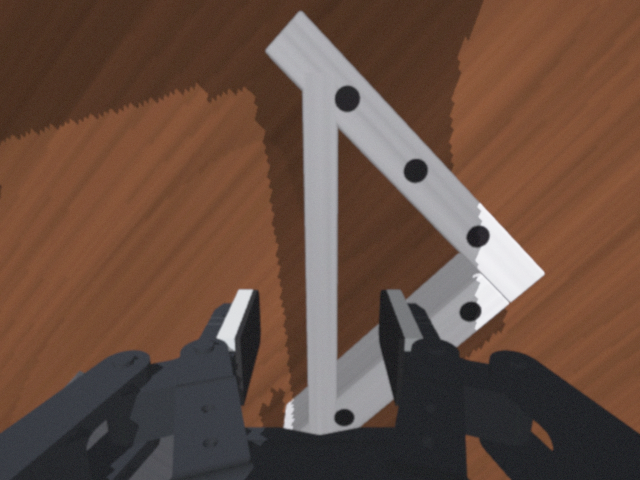

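The brace (u≈321) is centred between the pads (258 and 385). Next I descend and grip.

```bash
python3 -m jog '[{"linear":[0.09,0.004,0],"rotation":[0,0,0],"grip":44},{"linear":[0.18,0.004,0],"rotation":[-0.01,0,0],"grip":44},{"linear":[0.18,0.004,0],"rotation":[-0.01,0,0],"grip":44},{"linear":[0.18,0.004,0],"rotation":[-0.01,0,0],"grip":4},{"linear":[0.18,0.004,0],"rotation":[-0.01,0,0],"grip":4},{"linear":[0.18,0.004,0],"rotation":[-0.01,0,0],"grip":4},{"linear":[0.18,0.004,0],"rotation":[-0.01,0,0],"grip":4},{"linear":[0.18,0.004,0],"rotation":[-0.01,0,0],"grip":4},{"linear":[0.18,0.004,0],"rotation":[-0.01,0,0],"grip":4},{"linear":[0.18,0.004,0],"rotation":[-0.01,0,0],"grip":4},{"linear":[0.18,0.004,0],"rotation":[-0.01,0,0],"grip":4}]' 80
python3 - <<'E'
from h import *
go(None)
E
```

```text
time_s: 9.12
eef_pos: [458.0, -158.9, 9.9]
ee_rot: [0.659, -0.261, 0.657, 0.257]
force: [-0.4, 0.3, 7.1]
grip_width: 0.145
t 9.12 tcp [ 458.  -158.9    9.9] jaw 43.0 xdown [ 0.006 -0.004 -1.   ] F [-0.4  0.3  7.1] grip 0.145 j [-0.58  0.53  1.85 -0.    0.76 -1.33]
```

Run:
```python
from h import *
go([551.6,95.3,10.5],50.3)
```

```text
t 9.12 tcp [ 458.  -158.9    9.9] jaw 43.0 xdown [ 0.006 -0.004 -1.   ] F [-0.4  0.3  7.1] grip 0.145 j [-0.58  0.53  1.85 -0.    0.76 -1.33]
linear [-0.003, 0.407, 0.806] rot [-0.255, 0.002, 0.014] rows>= 7.0
```

```bash
python3 -m jog '[{"linear":[-0.003,0,0],"rotation":[0,0,0],"grip":4},{"linear":[-0.003,0.04,0.08],"rotation":[-0.02,0,0.014],"grip":4},{"linear":[-0.003,0.08,0.16],"rotation":[-0.04,0,0.014],"grip":4},{"linear":[-0.003,0.12,0.24],"rotation":[-0.07,0,0.014],"grip":4},{"linear":[-0.003,0.16,0.32],"rotation":[-0.1,0,0.014],"grip":4},{"linear":[-0.003,0.2,0.4],"rotation":[-0.12,0,0.014],"grip":4},{"linear":[-0.003,0.24,0.48],"rotation":[-0.15,0,0.014],"grip":4},{"linear":[-0.003,0.28,0.56],"rotation":[-0.18,0,0.014],"grip":4},{"linear":[-0.003,0.32,0.64],"rotation":[-0.2,0,0.014],"grip":4},{"linear":[-0.003,0.36,0.72],"rotation":[-0.23,0,0.014],"grip":4},{"linear":[-0.003,0.407,0.806],"rotation":[-0.255,0,0.014],"grip":4},{"linear":[-0.003,0.407,0.806],"rotation":[-0.255,0,0.014],"grip":4}]' 80
python3 - <<'E'
from h import *
go(None)
from rig import *
for n in("top","wrist"):
    c=calibration(n);p,d=capture(n);cv2.imwrite(f"pics/{n}7.png",p[:,:,::-1]);np.savez(f"pics/{n}7.npz",p=p,d=d,K=c["intrinsics"],T=c["world_from_camera"])
E
```

```text
time_s: 10.12
eef_pos: [552.6, 99.4, 11.3]
ee_rot: [0.641, -0.302, 0.638, 0.302]
force: [0.4, 0.5, -3.7]
grip_width: 0.142
t 10.12 tcp [552.6  99.4  11.3] jaw 50.5 xdown [ 0.003  0.002 -1.   ] F [ 0.4  0.5 -3.7] grip 0.142 j [-0.03  0.65  1.61  0.    0.88 -0.92]
```

View pics/wrist7.png

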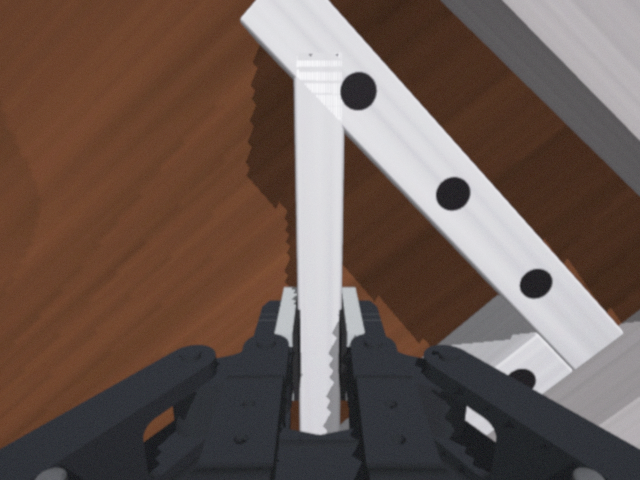

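View pics/top7.png

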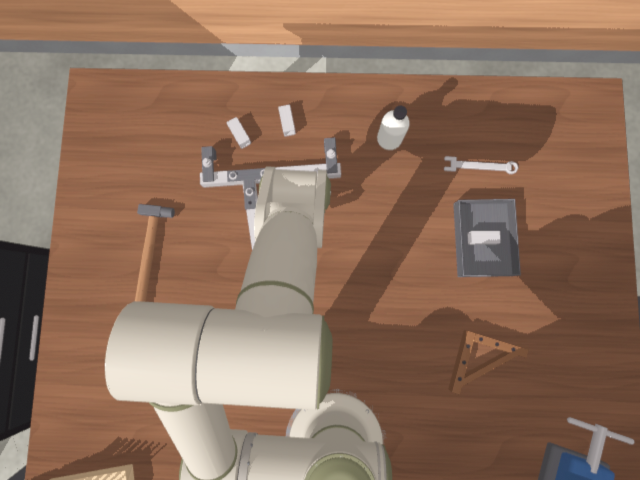

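The wrist view shows the square held by its brace, its long leg nearly parallel to the rail (upper right). The stud leg's toe is near the stud at (600,350). The top view shows the offcut in the tray at (485,238).

Run:
```python
from h import *
go([569,138,9.5],50.35)
```

```text
t 10.22 tcp [551.6  96.1  10.9] jaw 50.4 xdown [ 0.001  0.001 -1.   ] F [ 0.2 -0.8 -5.3] grip 0.146 j [-0.04  0.65  1.61  0.    0.88 -0.92]
linear [0.005, 0.044, 0.145] rot [0.002, 0.002, 0.001] rows>= 2.0
```

```bash
python3 -m jog '[{"linear":[0.006,0,0],"rotation":[0,0,0],"grip":4},{"linear":[0.008,0.01,0.03],"rotation":[0,0,0],"grip":4},{"linear":[0.008,0.02,0.06],"rotation":[0,0,0],"grip":4},{"linear":[0.008,0.03,0.09],"rotation":[0,0,0],"grip":4},{"linear":[0.008,0.037,0.12],"rotation":[0,0,0],"grip":4},{"linear":[0.008,0.044,0.145],"rotation":[0,0,0],"grip":4},{"linear":[0.008,0.044,0.145],"rotation":[0,0,0],"grip":4},{"linear":[0.008,0.044,0.145],"rotation":[0,0,0],"grip":4}]' 80
python3 - <<'E'
from h import *
go([572.3,142.5,9],50.35)
from rig import *
print(sense()['wrist_torque'])
n="wrist";p,d=capture(n);cv2.imwrite(f"pics/w8.png",p[:,:,::-1])
E
```

```text
time_s: 10.88
eef_pos: [570.5, 137.5, 10.0]
ee_rot: [0.642, -0.301, 0.638, 0.301]
force: [2.2, 2.4, 4.3]
grip_width: 0.144
t 10.88 tcp [570.5 137.5  10. ] jaw 50.4 xdown [ 0.005  0.001 -1.   ] F [2.2 2.4 4.3] grip 0.144 j [ 0.04  0.7   1.53  0.    0.91 -0.84]
linear [0.003, 0.006, 0.017] rot [0.001, 0.008, 0.006] rows>= 1.0
[ 0.0276113  -0.39294932  0.32534884]
```

View pics/w8.png

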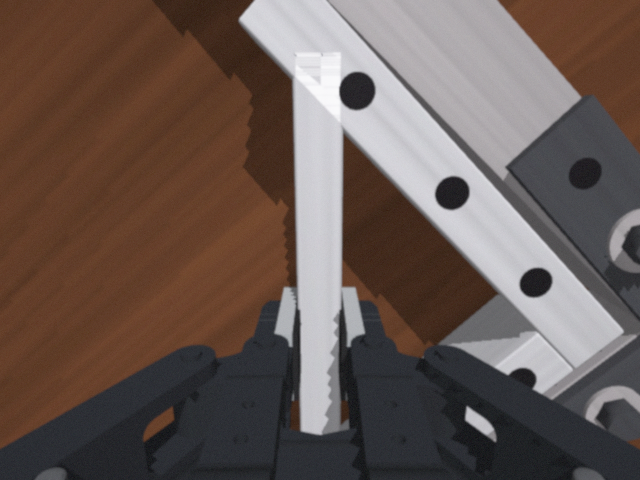

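The wrist view shows the stud leg's toe touching the stud at (380,60), with a wedge gap at the heel end (610,310). Next I press in further, in small steps.

```bash
python3 -m jog '[{"linear":[0.001,0.003,0.008],"rotation":[0,0,0],"grip":4},{"linear":[0.001,0.006,0.017],"rotation":[0,0.008,0],"grip":4},{"linear":[0.001,0.007,0.022],"rotation":[0,0.008,0],"grip":4},{"linear":[0.001,0.007,0.022],"rotation":[0,0.008,0],"grip":4},{"linear":[0.001,0.007,0.022],"rotation":[0,0.008,0],"grip":4}]' 100
python3 - <<'E'
from h import *
go([572.3,142.5,9],50.35)
from rig import *
print(sense()['wrist_torque'])
n="wrist";p,d=capture(n);cv2.imwrite(f"pics/w9.png",p[:,:,::-1])
E
```

```text
time_s: 11.35
eef_pos: [573.1, 142.5, 10.0]
ee_rot: [0.64, -0.302, 0.64, 0.299]
force: [-1.9, -6.5, 3.0]
grip_width: 0.138
t 11.35 tcp [573.1 142.5  10. ] jaw 50.4 xdown [ 0.002 -0.004 -1.   ] F [-1.9 -6.5  3. ] grip 0.138 j [ 0.05  0.71  1.51 -0.    0.92 -0.83]
linear [0.003, 0.002, -0.002] rot [0.0, -0.003, 0.008] rows>= 1.0
[-1.02523174  0.23344669  0.32779216]
```

View pics/w9.png

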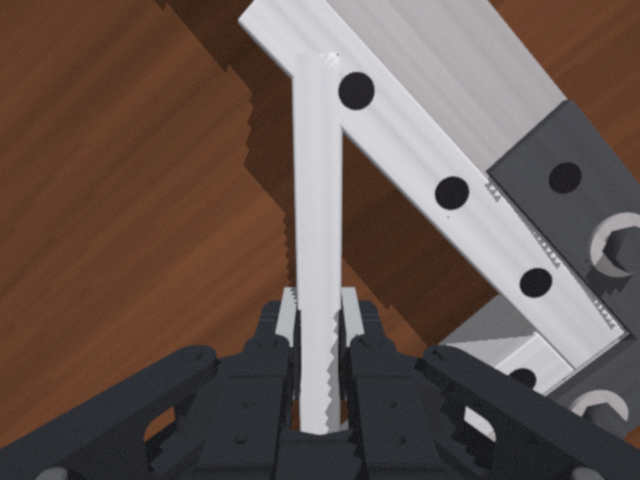

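```bash
python3 -m jog '[{"linear":[0.001,0,0.01],"rotation":[0,0,0],"grip":4},{"linear":[0.001,0,0.02],"rotation":[0,0,0],"grip":4},{"linear":[0.001,0,0.025],"rotation":[0,0,0],"grip":4},{"linear":[0.001,0,0.025],"rotation":[0,0,0],"grip":4},{"linear":[0.001,0,0.025],"rotation":[0,0,0],"grip":4},{"linear":[0.001,0,0.025],"rotation":[0,0,0],"grip":4}]' 120
python3 - <<'E'
from h import *
go(None)
from rig import *
print(sense()['wrist_torque'])
for n in("wrist","top","side"):
    c=calibration(n);p,d=capture(n);cv2.imwrite(f"pics/{n}10.png",p[:,:,::-1]);np.savez(f"pics/{n}10.npz",p=p,d=d,K=c["intrinsics"],T=c["world_from_camera"])
go(None)
E
```

```text
time_s: 11.9
eef_pos: [574.4, 142.9, 10.1]
ee_rot: [0.635, -0.303, 0.645, 0.298]
force: [-25.5, -33.7, 21.4]
grip_width: 0.136
t 11.9 tcp [574.4 142.9  10.1] jaw 50.3 xdown [-0.009 -0.012 -1.   ] F [-25.5 -33.7  21.4] grip 0.136 j [ 0.05  0.71  1.49 -0.01  0.94 -0.82]
[-4.84464811  3.3697924   0.1340216 ]
t 12.05 tcp [574.3 143.   10. ] jaw 50.3 xdown [-0.009 -0.012 -1.   ] F [-25.3 -32.9  21.3] grip 0.134 j [ 0.05  0.71  1.49 -0.01  0.94 -0.82]
```

View pics/wrist10.png

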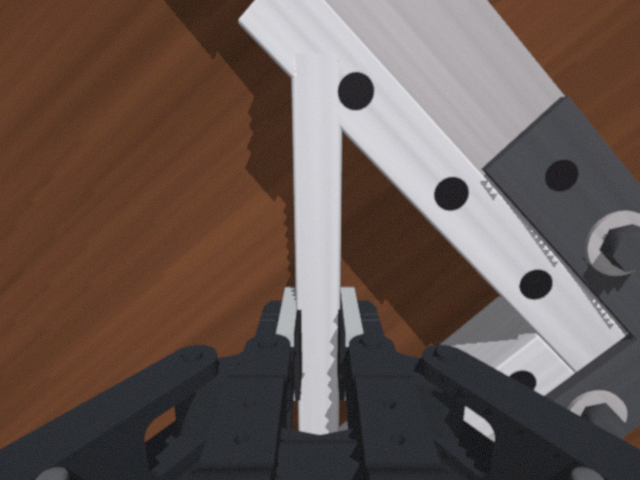

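View pics/side10.png

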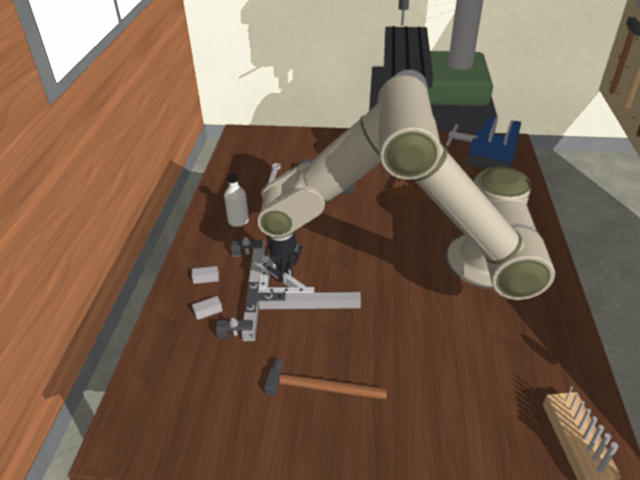

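```bash
python3 - <<'E'
from h import *
def line(A):
    A=np.array(A,float);f=np.polyfit(A[:,0],A[:,1],1)
    for _ in range(3):
        r=A[:,1]-np.polyval(f,A[:,0]);g=abs(r)<2.5*np.median(abs(r))+.2;f=np.polyfit(A[g,0],A[g,1],1)
    return f,g.sum()
for n in("side10","top10"):
    p,d,K,T=load(n);c=cloud(d,K,T);P=c.reshape(-1,3);hs=cv2.cvtColor(p,cv2.COLOR_RGB2HSV)
    ok=((hs[...,1]<60)&(hs[...,2]>70)).ravel()
    sel=ok&(P[:,0]>375)&(P[:,0]<485)&(P[:,1]>150)&(P[:,1]<265)&(P[:,2]>24)&(P[:,2]<38)
    Q=P[sel]
    if len(Q)<50: print(n,"few");continue
    A=[[],[]]
    for b in np.arange(Q[:,0].min()+5,Q[:,0].max()-5,5):
        w=Q[abs(Q[:,0]-b)<2.5,1]
        if len(w)>4:A[0].append((b,w.min()));A[1].append((b,w.max()))
    for a in A:
        f,k=line(a);print(n,"stud edge",round(np.degrees(np.arctan(f[0])),2),round(float(np.polyval(f,430)),1),k)
# wrist: square top plane tilt and edges
p,d,K,T=load("wrist10");c=cloud(d,K,T)
hs=cv2.cvtColor(p,cv2.COLOR_RGB2HSV)
def plane(pts):
    f=np.linalg.lstsq(np.c_[pts[:,:2]-pts[:,:2].mean(0),np.ones(len(pts))],pts[:,2],rcond=None)[0];return f
m=np.zeros(d.shape,np.uint8);cv2.fillPoly(m,[np.array([[265,20],[290,10],[600,330],[575,350]])],1)
f=plane(c[m>0]);print("sq leg plane slopes deg",np.degrees(f[:2]).round(2),"z",f[2].round(1))
m=np.zeros(d.shape,np.uint8);cv2.fillPoly(m,[np.array([[350,5],[480,5],[555,95],[490,155]])],1)
f=plane(c[m>0]);print("stud plane",np.degrees(f[:2]).round(2),"z",f[2].round(1))
# square inner edge & outer from pixels: inner edge of leg (left lower edge)
A=[];
g=cv2.cvtColor(p,cv2.COLOR_RGB2GRAY).astype(int)
for v in range(150,320,6):
    r=np.where((hs[v,345:,1]<60)&(hs[v,345:,2]>130))[0]
    if len(r):A.append(onz(K,T,345+r[0]-.5,v,32)[:2])
f,k=line(A);print("leg inner edge deg",np.degrees(np.arctan(f[0])).round(2),k)
E
python3 - <<'E'
import cv2
p=cv2.imread('pics/wrist10.png');q=cv2.resize(p[100:400,340:640],None,fx=2,fy=2,interpolation=cv2.INTER_CUBIC)
cv2.imwrite('pics/w10c.png',q)
p=cv2.imread('pics/side10.png');q=cv2.resize(p[220:350,180:380],None,fx=4,fy=4,interpolation=cv2.INTER_CUBIC)
cv2.imwrite('pics/s10c.png',q)
E
```

```text
side10 stud edge 5.55 202.9 15
side10 stud edge 5.72 234.4 20
top10 few
sq leg plane slopes deg [  3.17 -35.58] z 32.6
stud plane [  3.24 -25.39] z 30.8
leg inner edge deg 5.44 23
```

View pics/w10c.png

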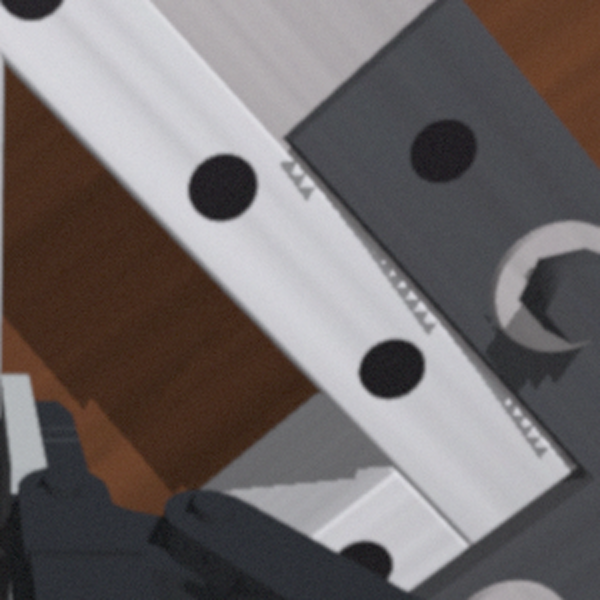

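View pics/s10c.png

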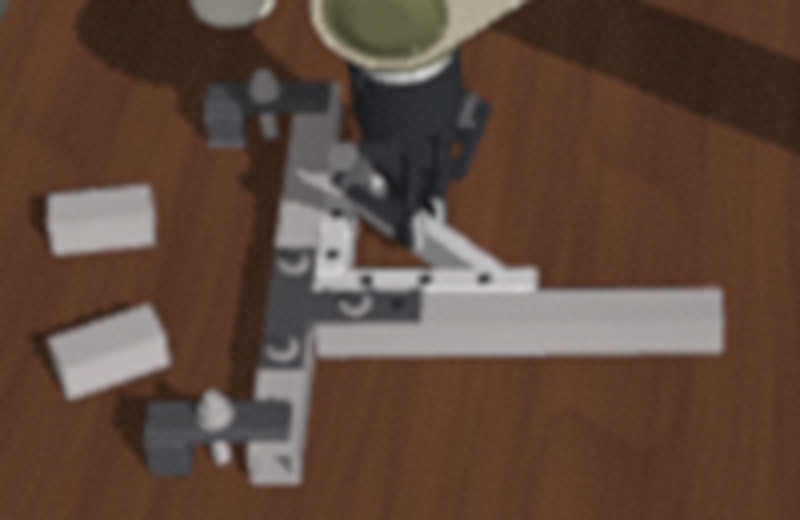

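The wrist and side views show the leg flush along the stud, and the heel meets the rail at (575,470) in the crop. Angles: rail 5.35°, leg 5.4°, stud 5.6°. Next I check whether the square is flat, since the tool has tilted about 0.9° under load.

Run:
```python
from h import *
for n in("wrist7","wrist10"):
    p,d,K,T=load(n);c=cloud(d,K,T)
    for lab,(u,v) in {"toe":(275,25),"a":(325,60),"b":(405,140),"c":(495,237),"heel":(580,330),"stud":(430,40),"stud2":(500,100),"bench":(150,250)}.items():
        w=c[v-5:v+6,u-5:u+6].reshape(-1,3);w=w[np.isfinite(w).all(1)];print(n,lab,np.median(w,0).round(1))
```

```text
wrist7 toe [472.6 146.3  33.7]
wrist7 a [487.5 151.   33.7]
wrist7 b [517.9 155.1  33.6]
wrist7 c [558.2 159.   33.3]
wrist7 heel [602.1 163.   33. ]
wrist7 stud [5.025e+02 1.851e+02 2.000e-01]
wrist7 stud2 [533.9 192.8   0. ]
wrist7 bench [4.944e+02 5.860e+01 3.000e-01]
wrist10 toe [495.3 192.4  32.1]
wrist10 a [510.3 197.   32.2]
wrist10 b [540.8 201.   32.1]
wrist10 c [580.7 204.7  32.1]
wrist10 heel [623.6 208.4  32.3]
wrist10 stud [524.3 221.9  30.1]
wrist10 stud2 [549.2 227.9  30.1]
wrist10 bench [5.166e+02 1.040e+02 2.000e-01]
```

The square lies flat: its top is at 32.1–32.3 mm from toe to heel. The steady reaction is about 25 N in x and 33 N in y. I'm handing the job in.

Run:
```python
from h import *
go(None)
from rig import *
print(finish_job())
```

```text
t 12.05 tcp [574.3 143.   10. ] jaw 50.3 xdown [-0.009 -0.012 -1.   ] F [-25.3 -32.9  21.3] grip 0.134 j [ 0.05  0.71  1.49 -0.01  0.94 -0.82]
the job is handed in; nothing more can be done
None
```

I put the offcut from the corner in the steel tray and let go of it. Then I slid the aluminium square heel first into the corner, which swung the stud out square to the rail. I handed in at 12 s with the square still gripped by its brace and pressed against both.

**Last checks:**
- **Angles:** the rail measured 5.35°, the square's leg 5.4° and the stud 5.6–5.7°. That leaves the stud within about 0.3° of square, which is around the limit of what I can measure.
- **Flatness:** the top of the stud leg stood at 32.1–32.3 mm from toe to heel, so the square is flat on the bench.
- **Pressing force:** the reaction at the wrist held steady at about 25 N (world x, from the rail side) and 33 N (world y, from the stud side).
- **Offcut:** the wrist and top views showed it lying flat inside the tray. I did not check it again after the top view taken before the final press.
- **Bystanders:** the arm did not go near the hammer, spanner or oil bottle.

**Odd or weak readings:**
- The tool tilted about 0.9° under load, with 21 N upward on it.
- A plane fit on the square's top gave nonsensical slopes, so I used point heights instead.
- I did not see the contact along the rail close up. It rests on the side view, the force and the leg's angle.

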